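Switch the ink filter selector over to the fresh canister

ROBOT

A 6-joint arm with a two-finger parallel gripper is mounted at the origin on the work surface. World frame = base frame: x ahead of the robot, y to its left, z up, the work surface at z = 0. Lengths are in m, angles in degrees, forces in N, time in s.
With the tool pointing down it reaches from about 0.25 to 0.725 m from the base axis. Payload 9.7 kg.
Tool frame: the origin (TCP) lies midway between the tips of the shut fingers; the grasp point (between the pads) lies 19 mm behind it; z points along the fingers, y is the line along which they close (so a half turn about z gives the same grasp; the last joint's range is limited). The gripper opens to 85 mm and grips with 20 to 120 N. Pads are 22 mm wide; open, the fingers measure 114 mm over their backs; the gripper's body (76 mm by 85 mm) begins 54 mm behind the grasp point. The pads swing forward as they close: fully open they stand 13 mm farther back than shut.
Start: joints at [-64.687, 4.979, 10.078, 95.1, 0, 90], TCP at [0.235, -0.497, 0.231] pointing down, gripper open.
Joint ranges: [-179.16, 179.16], [-48.56, 103.87], [-65.8, 70.77], [-126.05, 130.52], [-82.76, 87.17], [-180, 180]. Speed limits (degrees/s): [127.2, 127.2, 147.25, 180, 180, 180].

INTERFACE

Orientations are given as [roll, pitch, yaw] about the fixed x, y, z axes, in that order (R = Rz(yaw) Ry(pitch) Rx(roll)).
In Python, from workcell import * gives the robot as it stands.
- The arm moves only by the tool servo_tool, never from a script. Its argument "moves" is a list of rows, each a list of 4 numbers: the shift along the world's x, y, z in fractions of the full range, 1 being 0.6 m, then the turn about the world's z in a scale on which 1.0 is 2 pi rad. A call has 1 to 20 rows; each row is the pose to reach, as a shift and turn from the pose commanded when the call began; what a row does not reach only later rows make up. A row lasts 1/12 s, in which the tool goes at most 41.7 mm and 7.16 degrees, less where a joint would pass 70% of its speed; a pose out of reach is approached as far as the arm can. A call with a gripper value outside its range is refused whole. "claw" is the closure, from 0 (fully open) to 1 (shut), set as the call begins (left out, the last holds). The fingers move at their own pace and stop on an object; "force" is the grip in N (left out, the last holds). Time passes only in rows, so rows that repeat a pose let the fingers close. It gives the time, the measured TCP pose, the force, the opening and the grip force at its end, in the units of the state.
- get_obs(): the state, without advancing time (a new reading comes with each control period).
- camera(name): name is "scene" or "top" or "wrist"; returns the picture (384x512x3 uint8, red, green, blue); there is no depth.
- get_calibration(name): a dict with "fx", "fy", "cx", "cy" (pixels), "k1" (the pictures are not rectified: a ray, as slopes to the right and down, at radius r is drawn at 1 + k1 r^2 times it, then the intrinsics apply), "rvec" (rotation vector, rad) and "tvec" (3), from world to camera coordinates, as OpenCV has them; the wrist camera has in their place "tool_from_camera" (4x4, takes a point from camera to tool coordinates, whose origin is the TCP and whose axes are the flange's). Camera axes: x right, y down, z forward; pixel columns grow to the right and rows downward; lengths in m; the calibration is good to about 2 mm. A picture is of the moment at which its call begins: read the wrist's pose just before it. get_calibration takes no time and is no camera call.
- job_done(): hands the job in; it is judged then, once.
The state is a dict: "time": time; "q": joint angles; "qd": joint speeds; "joint_efforts": joint torques, N m; "ee_pos": TCP position; "tcp_rot": TCP orientation; "wrist_force": force on the tool from outside, world axes, zero at the start; "torque": the same for the moment, N m; "opening": finger opening in m; "grasp_force": force on a finger pad.
Only numpy, scipy, OpenCV 4.12 (cv2) and the standard library are available. Lean on these libraries where they do the work, as an engineer would, in place of code of your own. Each camera call takes 0.05 s, during which the arm holds its last target. There are 200 camera calls.

TASK

On the ink valve, turn the selector the shorter way round until its pointer stands at the tall filter canister, find by feel the slot in the crown ring there, and push the selector fully down into it, then let go. Press and turn gently, do not drop it into any other outlet's slot on the way, and leave the things lying around alone.

Things in the scene. Friction and masses are not known exactly. Their poses are not given: they have to be found in the camera images.
- valve: Ink valve fixed to the bench: round flange 260 mm across, 12 mm thick, with a black drum 112 mm across. Origin on the turning axis at bench height, z up. Four white outlets stand on the flange 105 mm from the axis, at +70, +110, -70 and -110 degrees counterclockwise from the valve's +x: the tall canister at any one of them, caps 26 mm tall at the other three.
- crown_top (a point): Point on the turning axis level with the flat top (64 mm above the bench) of the fixed steel crown ring, radius 34 to 50 mm. It has four slots open at the top, 14 mm wide, 14 mm deep, one per outlet. Each slot lies 5 to 11 degrees to one side of its outlet's bearing; which side and how far is not measured: feel or look for it.
- grip (a point): Point on the turning axis inside the selector's grip bar. The bar is upright, 50 mm long along the pointer's direction, 14 mm thick, 40 mm tall; this point is 16 mm below the bar's top and 24 mm above its foot, where it stands on a hub disc 52 mm across. Stands 104 mm above the bench when the selector is up, 95 mm when it is fully down.
- pointer_tip (a point): Outer end of the selector's tongue, which is also its pointer: a steel blade 8 mm wide with a rounded lower edge, 60 mm from the axis, this point 6 mm above the blade's lower edge. With the selector up the lower edge clears the crown's flat top by 1 mm (blade top 77 mm above the bench).
- tongue: The same blade as a body; its origin lies on the turning axis, 65 mm below the blade's lower edge, x axis along the pointer, z up. The blade may be pressed or jammed against the crown with no more than 25 N.
- canister: Tall white filter canister, fixed, 36 mm across, 84 mm tall, standing on the flange (top 96 mm above the bench); origin at the centre of its foot. It marks the wanted outlet.
- selector (a joint): Turning angle of the selector in rad, counterclockwise from above, counted on without wrapping; at 0 (and every full turn) the pointer lies along the valve's own +x axis. Friction about 0.1 N m. At the start it lies near pi (half a turn), between outlets.
- plunger (a joint): How far the selector has been pushed down, in m: 0 up (start), 0.001 the blade rests on the crown's flat top, 0.009 fully down in a slot. It stays where it is left; friction 4 N against a weight of 1.8 N, so it takes about 2 N to push down and 6 N to lift.
- screwdriver: Black-handled screwdriver lying on the bench beside the valve, to be left alone.
- solvent: White bottle 56 mm across, 130 mm tall, standing on the bench, to be left alone.
- collar: Steel collar 48 mm across, 18 mm tall, lying on the bench, to be left alone.

How it is judged:
By the outcome, as a careful person would: the job done as asked, in the order asked, and still so for the second after the job is handed in, with the robot touching nothing.
It also fails if it takes over 58 s, if anything falls off the work surface, if the arm or the gripper's body presses on something with over 40 N, if the wrist force passes 120 N, or if a joint passes its speed limit or range.

## Working session

There is one attempt and no reset: what is moved stays moved. The work goes in short steps, Python scripts to look and compute and a tool call to move; the robot and the scene stay as the last step left them, time stands still between calls to the robot, and variables do not carry over. Pictures are saved under pics/ and viewed, at most 10 in all, crops included, and the job is handed in when it is done.

Besides the shell and the picture viewer there is one more tool, called after "Request:" as name([rows], argument=value, ...), one row to a line, values as JSON. servo_tool: Moves the arm, as the interface text tells. Its arguments: {"type":"object","properties":{"moves":{"type":"array","items":{"type":"array","items":{"type":"number"}}},"claw":{"type":"number"},"force":{"type":"number"}},"required":["moves"]}

```bash
mkdir -p pics; ls; python3 - <<'E'
from workcell import *
import cv2
a=camera("top");b=camera("scene")
cv2.imwrite("pics/top.png",a[:,:,::-1]);cv2.imwrite("pics/scene.png",b[:,:,::-1])
for n in("top","scene","wrist"):print(get_calibration(n))
o=get_obs();print(o)
E
```

```text
pics
{'fx': 428.62894890750067, 'fy': 428.62894890750067, 'cx': 259.3705782800714, 'cy': 191.2816855965762, 'k1': -0.1382592163979919, 'rvec': array([ 2.11064891, -2.11445733,  0.22518404]), 'tvec': array([-0.00375266,  0.52170932,  0.95931596])}
{'fx': 418.29391183228415, 'fy': 418.29391183228415, 'cx': 253.16299844979656, 'cy': 193.2273744328668, 'k1': 0.029230559673615538, 'rvec': array([ 1.35942105,  2.41015988, -0.73479318]), 'tvec': array([ 0.27712313, -0.31386279,  1.45914624])}
{'fx': 328.9665677336035, 'fy': 328.9665677336035, 'cx': 251.04927179484784, 'cy': 190.8698498927482, 'k1': -0.019889570465762254, 'tool_from_camera': array([[ 3.00397104e-04, -9.51008544e-01, -3.09164452e-01,
         7.98018769e-02],
       [ 9.99999889e-01,  1.73738638e-04,  4.37211138e-04,
        -1.77371400e-04],
       [-3.62077718e-04, -3.09164549e-01,  9.51008491e-01,
        -1.42094670e-01],
       [ 0.00000000e+00,  0.00000000e+00,  0.00000000e+00,
         1.00000000e+00]])}
{'time': 0.1, 'q': array([-6.46873790e+01,  5.00810069e+00,  1.00377481e+01,  9.51000952e+01,
        5.64096478e-04,  8.99991736e+01]), 'qd': array([ 0.02847667, -0.04527453,  0.09004273,  0.05022076,  0.04860545,
       -0.0141689 ]), 'joint_efforts': array([-2.00639392e-04, -5.21559262e+01,  4.65653265e+01,  1.59337081e-02,
       -1.01794515e-05, -1.20817268e-05]), 'ee_pos': array([ 0.23506605, -0.49699613,  0.23064135]), 'tcp_rot': array([-1.79929552e+02, -5.65112187e-04,  2.53134467e+01]), 'wrist_force': array([ 0.64475258,  0.70473781, -0.39560786]), 'torque': array([-0.04717906, -0.03841645,  0.00551095]), 'grasp_force': 0.0, 'opening': 0.08543034547960959}
```

View pics/top.png

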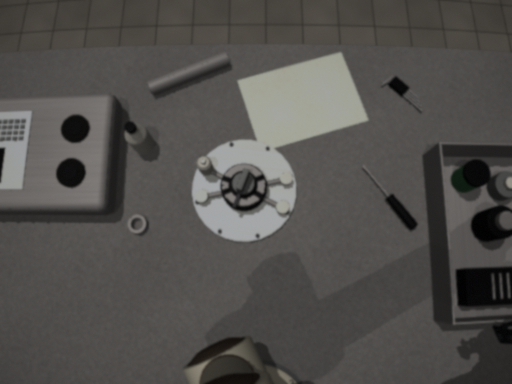

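View pics/scene.png

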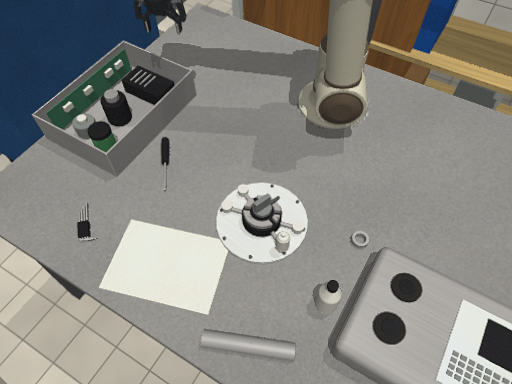

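The top view shows the flange centred near (244,190), with the canister at (205,163) and caps at (202,197), (286,178) and (283,207). Next I'll compute world positions and zoom in.

```bash
cat > h.py <<'E'
import numpy as np, cv2
from workcell import *
from scipy.spatial.transform import Rotation as R
def ray(name,px,obs=None):
    c=get_calibration(name);K=np.array([[c['fx'],0,c['cx']],[0,c['fy'],c['cy']],[0,0,1]])
    p=cv2.undistortPoints(np.array(px,float).reshape(-1,1,2),K,np.array([c['k1'],0,0,0,0]))[:,0]
    d=np.c_[p,np.ones(len(p))]
    if name=='wrist':
        T=c['tool_from_camera'];Rt=R.from_euler('xyz',obs['tcp_rot'],degrees=True).as_matrix()
        return Rt@T[:3,3]+obs['ee_pos'],d@(Rt@T[:3,:3]).T
    Rm=cv2.Rodrigues(c['rvec'])[0];return -Rm.T@c['tvec'],d@Rm
def onz(name,px,z,obs=None):
    o,d=ray(name,px,obs);return o+d*((z-o[2])/d[:,2])[:,None]
E
python3 - <<'E'
from h import *
a=cv2.imread("pics/top.png")
g=cv2.cvtColor(a,cv2.COLOR_BGR2GRAY)
m=((g>140)*255).astype('uint8');m[:, :170]=0;m[:135]=0;m[250:]=0;m[:,310:]=0
cs,_=cv2.findContours(m,0,1);c=max(cs,key=cv2.contourArea);c=cv2.convexHull(c)
print(cv2.fitEllipse(c))
w=onz('top',c[:,0],.012)[:,:2]
e=cv2.fitEllipse(w.astype('float32'));print(e)
for p,z in[((205,161),.096),((202,197),.038),((286,178),.038),((283,207),.038)]:
    v=onz('top',[p],z)[0,:2];d=v-e[0];print(v,np.hypot(*d),np.degrees(np.arctan2(d[1],d[0])))
cv2.imwrite("pics/tc.png",cv2.resize(a[130:250,184:304],None,fx=5,fy=5,interpolation=cv2.INTER_CUBIC))
b=cv2.imread("pics/scene.png")
cv2.imwrite("pics/sc.png",cv2.resize(b[175:265,210:315],None,fx=6,fy=6,interpolation=cv2.INTER_CUBIC))
E
```

```text
((247.18577575683594, 202.4381561279297), (72.75621032714844, 99.05968475341797), 73.88935089111328)
((0.5042275786399841, 0.024822352454066277), (0.18114371597766876, 0.2439521700143814), 16.74961280822754)
[0.58458542 0.12078904] 0.12516783863458425 50.058829884105876
[0.51141341 0.13320707] 0.10862266314807732 86.20687950838322
[ 0.55807915 -0.06936899] 0.10849884830718996 -60.242303286912424
[ 0.48678918 -0.06112449] 0.08769810545761711 -101.46947458526397
```

View pics/tc.png

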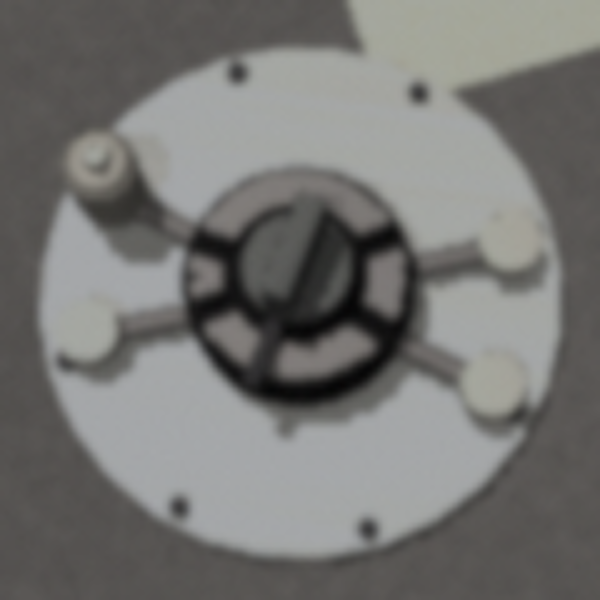

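View pics/sc.png

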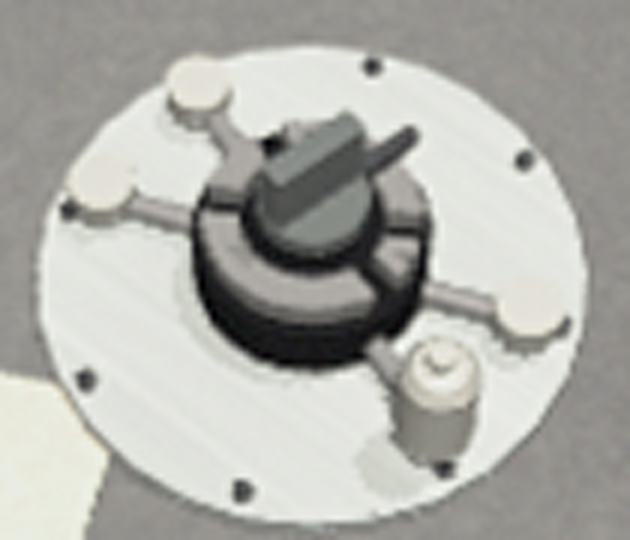

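Crop px: tongue tip near (255,382), grip bar from (310,200) to (285,310), slots near (212,243) on the canister side, (210,305), (385,238) and (375,332). Canister top is at (97,160).

```bash
python3 - <<'E'
from h import *
a=cv2.imread("pics/top.png")
edge=np.array([(38,303),(562,303),(300,46),(300,560),(180,78),(480,110),(130,500),(480,490)])/5+[184,130]-.4
w=onz('top',edge,.012)[:,:2]
A=np.c_[2*w,np.ones(len(w))];s=np.linalg.lstsq(A,(w**2).sum(1),rcond=None)[0];c=s[:2];print('c',c,np.sqrt(s[2]+c@c))
pts=dict(can=((97,160),.096),L=((88,332),.038),RU=((512,240),.038),RL=((493,384),.038),slotcan=((212,243),.064),slotL=((210,305),.064),slRU=((385,238),.064),slRL=((375,332),.064),tip=((255,382),.077),bar1=((310,197),.12),bar2=((318,205),.12))
P={}
for k,(p,z) in pts.items():
    v=onz('top',[np.array(p)/5+[184,130]-.4],z)[0,:2];P[k]=v;d=v-c;print(k,v.round(4),round(np.hypot(*d),4),np.degrees(np.arctan2(d[1],d[0])).round(1))
E
```

```text
c [0.53688898 0.03368958] 0.1301330516808488
can [0.5832 0.1254] 0.1027 63.2
L [0.5139 0.1352] 0.1041 102.8
RU [ 0.5591 -0.0694] 0.1054 -77.9
RL [ 0.4882 -0.0592] 0.1049 -117.6
slotcan [0.5514 0.0741] 0.0429 70.2
slotL [0.5215 0.0746] 0.0437 110.6
slRU [ 0.5537 -0.0076] 0.0446 -67.8
slRL [ 0.5085 -0.0028] 0.0463 -127.9
tip [0.4825 0.0524] 0.0575 161.1
bar1 [0.5588 0.0262] 0.0232 -18.8
bar2 [0.5551 0.0226] 0.0213 -31.3
```

The manual's scale: shifts go in shares of 0.6 m and turns go in shares of 2 pi rad. Converting my numbers, 53.1 cm is 0.885, 30.2 cm is 0.5033.

Request:
servo_tool([
  [0.0167,0.0333,0,0],
  [0.05,0.0833,0,0],
  [0.0833,0.1417,0,0],
  [0.1167,0.2,-0.0083,0],
  [0.15,0.2583,-0.0167,0],
  [0.1833,0.3167,-0.025,0],
  [0.2167,0.375,-0.0333,0],
  [0.25,0.4333,-0.0333,0],
  [0.2833,0.4917,-0.05,0],
  [0.3167,0.55,-0.05,0],
  [0.35,0.6083,-0.05,0],
  [0.3833,0.6667,-0.05,0],
  [0.4167,0.725,-0.05,0],
  [0.45,0.7833,-0.05,0],
  [0.475,0.8333,-0.05,0],
  [0.4917,0.8667,-0.05,0],
  [0.5,0.8833,-0.05,0],
  [0.5033,0.885,-0.05,0],
  [0.5033,0.885,-0.05,0],
  [0.5033,0.885,-0.05,0],
])

```text
time: 1.77
ee_pos: [0.5368, 0.0327, 0.2013]
tcp_rot: [180.0, 0.0, 25.3]
wrist_force: [-0.1, 1.0, 0.0]
opening: 0.085
grasp_force: 0.0
```

```bash
python3 - <<'E'
from h import *
o=get_obs();print(o['ee_pos'],o['tcp_rot'],o['q'])
a=camera("wrist");cv2.imwrite("pics/w1.png",a[:,:,::-1])
cv2.imwrite("pics/w1b.png",cv2.resize(a[:,:,::-1],(800,600),interpolation=cv2.INTER_CUBIC))
import json;json.dump([o['ee_pos'].tolist(),o['tcp_rot'].tolist()],open('w1.json','w'))
E
```

```text
[0.53678356 0.0327471  0.201267  ] [1.79994021e+02 2.73056327e-02 2.52647478e+01] [ 3.49937720e+00  2.78385017e+00  4.42714063e+00  9.16664325e+01
 -1.56776722e-02  1.58234631e+02]
```

View pics/w1b.png

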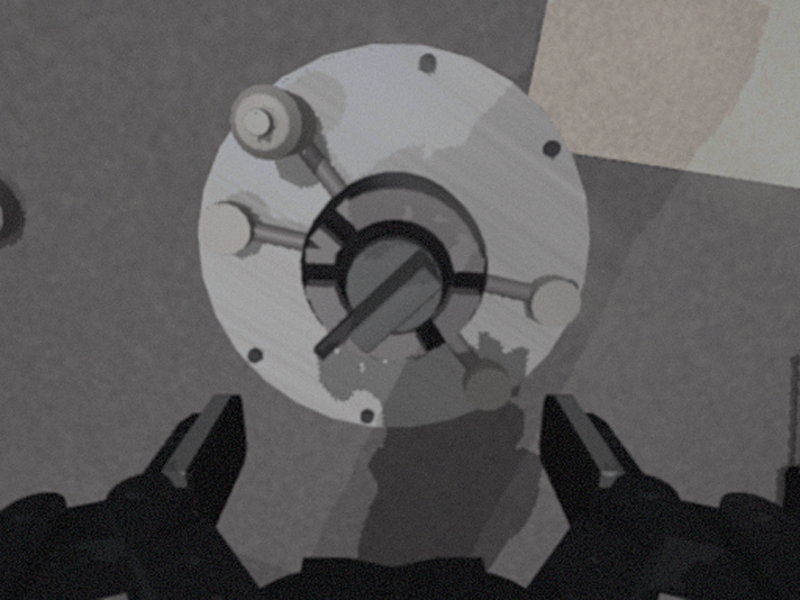

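The wrist view shows the canister top at (265,122), its slot at (339,226) and the neighbouring slot at (322,272). The pointer tip is at (320,352), and the other caps are at (228,228), (553,300) and (489,385).

```bash
python3 - <<'E'
from h import *;import json
p,r=json.load(open('w1.json'));o=dict(ee_pos=np.array(p),tcp_rot=r)
s=1.5625
def z(px,h):return onz('wrist',np.array(px,float)/s-.2,h,o)[:,:2]
w=z([(198,232),(589,232),(385,44),(380,427),(290,80),(560,160),(250,370),(500,95)],.012)
A=np.c_[2*w,np.ones(len(w))];q=np.linalg.lstsq(A,(w**2).sum(1),rcond=None)[0];c=q[:2];print('c',c,np.sqrt(q[2]+c@c))
for k,px,h in[('L',(228,228),.038),('RU',(553,300),.038),('RL',(489,385),.038),('can',(265,122),.096),('slotcan',(339,226),.064),('slotcan_in',(352,238),.064),('slotcan_out',(327,213),.064),('slotL',(322,272),.064),('RUs',(468,283),.064),('tip',(320,354),.077),('bar1',(418,252),.12),('bar2',(325,345),.077),('hubtop',(395,283),.08),('slot_left_edge',(320,222),.064),('slot_right_edge',(336,207),.064)]:
    v=z([px],h)[0];d=v-c;print(k,v.round(4),np.hypot(*d).round(4),np.degrees(np.arctan2(d[1],d[0])).round(1))
a=cv2.imread('pics/w1.png')[105:235,185:320]
cv2.imwrite('pics/w1c.png',cv2.resize(a,None,fx=4.4,fy=4.4,interpolation=cv2.INTER_CUBIC))
E
```

```text
c [0.53426497 0.03330476] 0.12707364356559805
L [0.5172 0.1326] 0.1008 99.8
RU [ 0.5611 -0.0669] 0.1037 -75.0
RL [ 0.4919 -0.059 ] 0.1015 -114.6
can [0.5879 0.1214] 0.1031 58.6
slotcan [0.552  0.0723] 0.0429 65.6
slotcan_in [0.5489 0.0632] 0.0333 63.9
slotcan_out [0.5557 0.0811] 0.0523 65.8
slotL [0.524  0.0706] 0.0387 105.4
RUs [ 0.5533 -0.0066] 0.0442 -64.4
tip [0.4833 0.0529] 0.0546 159.0
bar1 [0.5677 0.0349] 0.0335 2.8
bar2 [0.4896 0.0525] 0.0486 156.8
hubtop [0.5399 0.0328] 0.0056 -4.7
slot_left_edge [0.5495 0.0826] 0.0516 72.8
slot_right_edge [0.5607 0.0779] 0.0519 59.3
```

View pics/w1c.png

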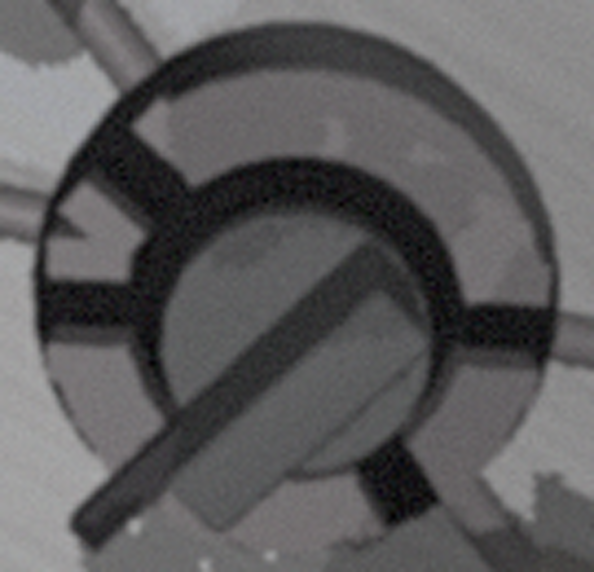

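To row units: 1.5 rad is 0.2387.

Request:
servo_tool([
  [0,0,0,0.0095],
  [0,0,0,0.0286],
  [0,0,0,0.0477],
  [0,0,0,0.0668],
  [0,0,0,0.0859],
  [0,0,0,0.105],
  [0,0,0,0.1241],
  [0,0,0,0.1432],
  [0,0,0,0.1623],
  [0,0,0,0.1814],
  [0,0,0,0.2005],
  [0,0,0,0.2196],
  [0,0,0,0.2387],
  [0,0,0,0.2578],
  [0,0,0,0.2769],
  [0,0,0,0.296],
  [0,0,0,0.3151],
  [0,0,0,0.3342],
  [0,0,0,0.3533],
  [0,0,0,0.3724],
])

```text
time: 3.48
ee_pos: [0.5368, 0.0324, 0.2017]
tcp_rot: [180.0, 0.0, 159.6]
wrist_force: [-0.3, -0.3, 0.8]
opening: 0.0852
grasp_force: 0.0
```

To row units: -8 cm is -0.1333, -7 cm is -0.1167, 0.02 rad is 0.0032.

Request:
servo_tool([
  [0,0,-0.0167,0.0032],
  [0,0,-0.05,0.0032],
  [0,0,-0.0833,0.0032],
  [0,0,-0.1167,0.0032],
  [0,0,-0.1333,0.0032],
  [0,0,-0.1333,0.0032],
  [0,0,-0.1333,0.0032],
])

```text
time: 4.07
ee_pos: [0.5368, 0.0333, 0.1213]
tcp_rot: [-180.0, -0.0, 160.4]
wrist_force: [-0.6, 1.1, 0.6]
opening: 0.0855
grasp_force: 0.0
```

```bash
python3 - <<'E'
from h import *
o=get_obs();print(o['ee_pos'],o['tcp_rot'],o['q'])
a=camera("wrist")
cv2.imwrite("pics/w2.png",cv2.resize(a[:,:,::-1],(800,600),interpolation=cv2.INTER_CUBIC))
E
```

```text
[0.53679602 0.03332627 0.12125823] [-1.79982317e+02 -3.16278878e-02  1.60417295e+02] [ 3.55460369e+00  2.57322324e+00 -4.61692434e+00  8.28458847e+01
 -3.83314705e-03  2.31373045e+01]
```

View pics/w2.png

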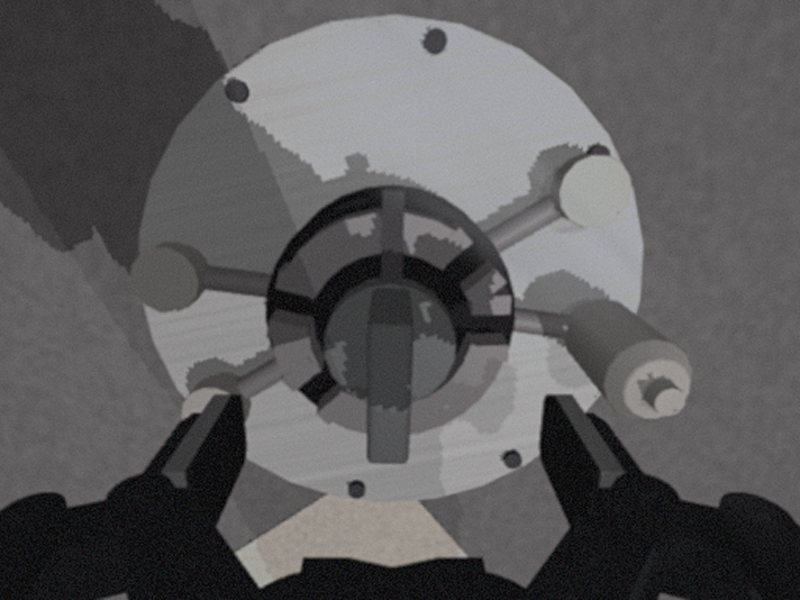

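The bar is centred at x≈389 and upright in view, with the pointer straight up at (392,230), so the tool is aligned. I'll descend and grip.

Request:
servo_tool([
  [0,0,-0.0167,0],
  [0,0,-0.0333,0],
  [0,0,-0.05,0],
  [0,0,-0.0567,0],
  [0,0,-0.0567,0],
  [0,0,-0.0567,0],
])

```text
time: 4.62
ee_pos: [0.5369, 0.0339, 0.0869]
tcp_rot: [-180.0, -0.0, 160.5]
wrist_force: [-0.6, 0.5, -0.1]
opening: 0.0856
grasp_force: 0.0
```

Request:
servo_tool([
  [0,0,0,0],
  [0,0,0,0],
  [0,0,0,0],
  [0,0,0,0],
  [0,0,0,0],
  [0,0,0,0],
  [0,0,0,0],
  [0,0,0,0],
  [0,0,0,0],
  [0,0,0,0],
  [0,0,0,0],
  [0,0,0,0],
], claw=1, force=30)

```text
time: 5.62
ee_pos: [0.5369, 0.0327, 0.0874]
tcp_rot: [-179.9, 0.0, 160.5]
wrist_force: [-2.0, -5.9, 1.2]
opening: 0.0136
grasp_force: 33.0
```

To row units: -0.1 cm is -0.0017, -0.4 rad is -0.0637.

Request:
servo_tool([
  [0,-0.0017,0,0],
  [0,-0.0017,0,-0.0048],
  [0,-0.0017,0,-0.0111],
  [0,-0.0017,0,-0.0191],
  [0,-0.0017,0,-0.0271],
  [0,-0.0017,0,-0.035],
  [0,-0.0017,0,-0.043],
  [0,-0.0017,0,-0.0509],
  [0,-0.0017,0,-0.0589],
  [0,-0.0017,0,-0.0637],
  [0,-0.0017,0,-0.0637],
  [0,-0.0017,0,-0.0637],
])

```text
time: 6.62
ee_pos: [0.537, 0.0325, 0.0874]
tcp_rot: [-180.0, 0.0, 137.7]
wrist_force: [-2.0, -3.6, 2.3]
opening: 0.0136
grasp_force: 33.1
```

To row units: -0.05 cm is -0.0008, -0.37 rad is -0.0589.

Request:
servo_tool([
  [0,-0.0008,0.0008,0],
  [0,-0.0008,0.0008,-0.0064],
  [0,-0.0008,0.0008,-0.0143],
  [0,-0.0008,0.0008,-0.0223],
  [0,-0.0008,0.0008,-0.0302],
  [0,-0.0008,0.0008,-0.0382],
  [0,-0.0008,0.0008,-0.0462],
  [0,-0.0008,0.0008,-0.0541],
  [0,-0.0008,0.0008,-0.0589],
  [0,-0.0008,0.0008,-0.0589],
  [0,-0.0008,0.0008,-0.0589],
])

```text
time: 7.53
ee_pos: [0.537, 0.0324, 0.0874]
tcp_rot: [-180.0, -0.0, 116.5]
wrist_force: [-0.7, -1.0, -4.1]
opening: 0.0138
grasp_force: 32.4
```

To row units: -0.8 rad is -0.1273.

Request:
servo_tool([
  [0,0,0,-0.0064],
  [0,0,0,-0.0143],
  [0,0,0,-0.0223],
  [0,0,0,-0.0302],
  [0,0,0,-0.0382],
  [0,0,0,-0.0462],
  [0,0,0,-0.0541],
  [0,0,0,-0.0621],
  [0,0,0,-0.07],
  [0,0,0,-0.078],
  [0,0,0,-0.0859],
  [0,0,0,-0.0939],
  [0,0,0,-0.1019],
  [0,0,0,-0.1098],
  [0,0,0,-0.1178],
  [0,0,0,-0.1241],
  [0,0,0,-0.1273],
  [0,0,0,-0.1273],
  [0,0,0,-0.1273],
])

```text
time: 9.12
ee_pos: [0.5371, 0.0323, 0.0874]
tcp_rot: [-180.0, 0.0, 70.7]
wrist_force: [1.0, -1.5, -6.2]
opening: 0.0138
grasp_force: 31.9
```

```bash
python3 - <<'E'
from h import *
o=get_obs();print(o['ee_pos'],o['tcp_rot'],o['torque'])
a=camera("top")[130:250,184:304]
b=camera("wrist")
A=cv2.resize(a[:,:,::-1],(400,400),interpolation=cv2.INTER_CUBIC)
B=cv2.resize(b[40:260,130:350,::-1],(400,400),interpolation=cv2.INTER_CUBIC)
cv2.imwrite("pics/w3.png",np.hstack([A,B]))
E
```

```text
[0.53710726 0.03234125 0.08744388] [-1.79980286e+02  3.92383783e-03  7.06689539e+01] [-0.26692905 -0.33965686 -0.09119883]
```

View pics/w3.png

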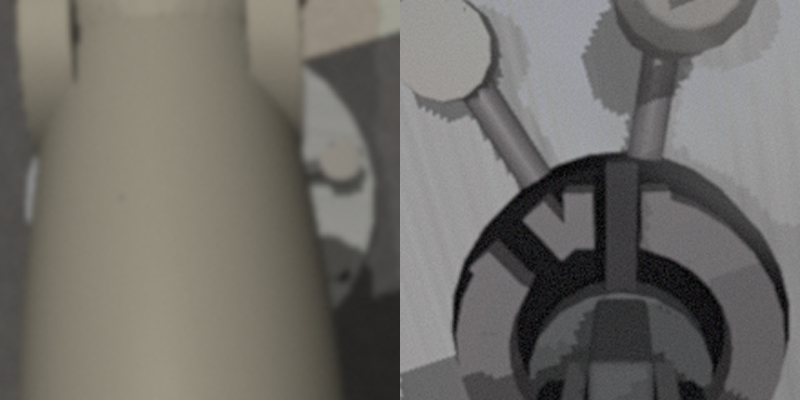

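The right panel shows the blade at x 606–638 over the canister slot (about 594–643), so it is nearly centred. I'll nudge it about 1° counterclockwise and press gently.

To row units: -0.3 cm is -0.005, -0.25 cm is -0.0042, 0.02 rad is 0.0032.

Request:
servo_tool([
  [0,0,0,0.0016],
  [0,0,0,0.0032],
  [0,0,-0.0008,0.0032],
  [0,0,-0.0017,0.0032],
  [0,0,-0.0025,0.0032],
  [0,0,-0.0033,0.0032],
  [0,0,-0.0042,0.0032],
  [0,0,-0.005,0.0032],
  [0,0,-0.005,0.0032],
  [0,0,-0.005,0.0032],
])

```text
time: 10.05
ee_pos: [0.5372, 0.0323, 0.0848]
tcp_rot: [180.0, -0.0, 71.7]
wrist_force: [-2.3, -1.1, 1.8]
opening: 0.0134
grasp_force: 33.0
```

To row units: -0.55 cm is -0.0092, -0.5 cm is -0.0083.

Request:
servo_tool([
  [0,0,-0.0008,0],
  [0,0,-0.0017,0],
  [0,0,-0.0025,0],
  [0,0,-0.0033,0],
  [0,0,-0.0042,0],
  [0,0,-0.005,0],
  [0,0,-0.0058,0],
  [0,0,-0.0067,0],
  [0,0,-0.0075,0],
  [0,0,-0.0083,0],
  [0,0,-0.0092,0],
  [0,0,-0.0092,0],
  [0,0,-0.0092,0],
])

```text
time: 11.13
ee_pos: [0.5372, 0.0323, 0.0792]
tcp_rot: [-180.0, 0.0, 71.7]
wrist_force: [-0.2, -1.0, 0.8]
opening: 0.0137
grasp_force: 32.8
```

To row units: -0.15 cm is -0.0025, -0.12 cm is -0.002.

Request:
servo_tool([
  [0,0,-0.0008,0],
  [0,0,-0.0017,0],
  [0,0,-0.002,0],
  [0,0,-0.0025,0],
  [0,0,-0.0025,0],
  [0,0,-0.0025,0],
])

```text
time: 11.63
ee_pos: [0.5373, 0.0323, 0.0786]
tcp_rot: [180.0, -0.0, 71.7]
wrist_force: [-2.3, -1.2, 7.8]
opening: 0.0135
grasp_force: 33.9
```

To row units: -0.06 cm is -0.001, -0.03 cm is -0.0005.

Request:
servo_tool([
  [0,0,-0.0005,0],
  [0,0,-0.001,0],
  [0,0,-0.001,0],
  [0,0,-0.001,0],
])

```text
time: 11.97
ee_pos: [0.5374, 0.0323, 0.0786]
tcp_rot: [179.9, -0.0, 71.7]
wrist_force: [-4.6, -2.0, 11.6]
opening: 0.0133
grasp_force: 34.4
```

Request:
servo_tool([
  [0,0,0,0],
  [0,0,0,0],
  [0,0,0,0],
  [0,0,0,0],
  [0,0,0,0],
  [0,0,0,0],
  [0,0,0,0],
  [0,0,0,0],
  [0,0,0,0],
  [0,0,0,0],
], claw=0)

```text
time: 12.8
ee_pos: [0.5372, 0.0323, 0.0772]
tcp_rot: [-180.0, -0.0, 71.7]
wrist_force: [0.2, -0.5, 0.2]
opening: 0.0852
grasp_force: 0.0
```

To row units: 12 cm is 0.2, 11 cm is 0.1833.

Request:
servo_tool([
  [0,0,0.0167,0],
  [0,0,0.05,0],
  [0,0,0.1,0],
  [0,0,0.15,0],
  [0,0,0.1833,0],
  [0,0,0.2,0],
  [0,0,0.2,0],
  [0,0,0.2,0],
])

```text
time: 13.47
ee_pos: [0.5372, 0.0323, 0.1969]
tcp_rot: [180.0, -0.0, 71.7]
wrist_force: [0.5, -0.1, 0.0]
opening: 0.0854
grasp_force: 0.0
```

```bash
python3 - <<'E'
from h import *
o=get_obs();print(o['ee_pos'],o['wrist_force'])
b=camera("wrist");c=camera("scene")
B=cv2.resize(b[60:320,130:390,::-1],(400,400),interpolation=cv2.INTER_CUBIC)
C=cv2.resize(c[165:270,210:315,::-1],(400,400),interpolation=cv2.INTER_CUBIC)
cv2.imwrite("pics/w4.png",np.hstack([C,B]))
E
```

```text
[0.53722925 0.03231181 0.19687606] [ 0.4988367  -0.13122345  0.04811931]
```

View pics/w4.png

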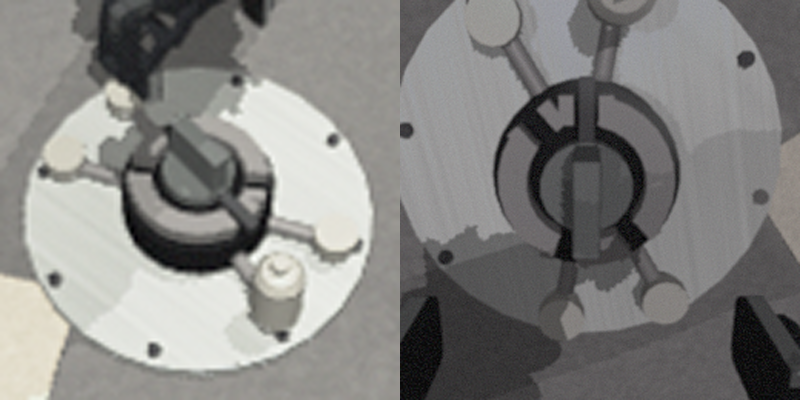

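The blade sits in the canister's slot in both views. I'll confirm it stayed fully down by touching the bar's top with shut fingers; it should be at 111 mm.

To row units: -8.2 cm is -0.1367, -8.1 cm is -0.135.

Request:
servo_tool([
  [0,0,0,0],
  [0,0,0,0],
  [0,0,0,0],
  [0,0,0,0],
  [0,0,-0.0167,0],
  [0,0,-0.05,0],
  [0,0,-0.0833,0],
  [0,0,-0.1167,0],
  [0,0,-0.13,0],
  [0,0,-0.135,0],
  [0,0,-0.1367,0],
  [0,0,-0.1367,0],
], claw=1)

```text
time: 14.57
ee_pos: [0.5375, 0.0323, 0.1159]
tcp_rot: [180.0, -0.0, 71.7]
wrist_force: [1.1, 0.3, 1.0]
opening: -0.0001
grasp_force: 0.0
```

To row units: -0.45 cm is -0.0075, -0.4 cm is -0.0067.

Request:
servo_tool([
  [0,0,-0.0017,0],
  [0,0,-0.0033,0],
  [0,0,-0.005,0],
  [0,0,-0.0067,0],
  [0,0,-0.0075,0],
  [0,0,-0.0075,0],
  [0,0,-0.0075,0],
])

```text
time: 15.15
ee_pos: [0.5373, 0.0323, 0.111]
tcp_rot: [180.0, -0.0, 71.7]
wrist_force: [-0.5, -0.1, 2.7]
opening: 0.0002
grasp_force: 1.6
```

Contact is at 111.0 mm, so it's fully down. One small firm press, then retreat.

To row units: -0.06 cm is -0.001, -0.03 cm is -0.0005.

Request:
servo_tool([
  [0,0,-0.0005,0],
  [0,0,-0.001,0],
  [0,0,-0.001,0],
  [0,0,-0.001,0],
])

```text
time: 15.48
ee_pos: [0.5375, 0.0323, 0.111]
tcp_rot: [179.9, -0.0, 71.7]
wrist_force: [-2.1, 0.2, 6.9]
opening: 0.0
grasp_force: 3.7
```

To row units: 10 cm is 0.1667, 9 cm is 0.15.

Request:
servo_tool([
  [0,0,0.0167,0],
  [0,0,0.05,0],
  [0,0,0.1,0],
  [0,0,0.15,0],
  [0,0,0.1667,0],
  [0,0,0.1667,0],
  [0,0,0.1667,0],
  [0,0,0.1667,0],
])

```text
time: 16.15
ee_pos: [0.5368, 0.0323, 0.2085]
tcp_rot: [-179.9, 0.0, 71.7]
wrist_force: [-0.2, 0.5, -0.6]
opening: -0.0
grasp_force: 0.0
```

```bash
python3 -c "
from workcell import *
print(job_done())"
```

```text
the job is handed in; nothing more can be done
None
```

I turned the selector clockwise (the shorter way) to the tall canister, pushed it fully down into that slot (bar top felt at 111 mm), let go and handed the job in at about 16 s.

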